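# Grade sealed cheese tins by feel into the full and short lanes

### The job

Grade the two white-lidded tins on the white board by weight: lift each just clear, feel whether it is full (about 0.42 kg) or short (about 0.17 kg), set it gently into the mouth of the blue lane if full or the yellow lane if short, and slide it along the lane floor until it presses with about 5 to 10 N against the end stop, or against the other tin if that is already there; then let go. Both may belong in the same lane. Keep the tins upright and their undersides no more than 90 mm above the bench, never force one (stay under 20 N), and leave everything else, the green-lidded tins included, where it is.

Things in the scene. Friction and masses are not known exactly. Their poses are not given: they have to be found in the camera images.
- tin_a_center (a point): Centre of a white-lidded square sealed tin, 56 x 56 mm, 76 mm tall (centre 38 mm over its underside), aluminium with a cream band; axes square to its sides, z up. Starts on the white board. Full (0.39 to 0.45 kg) and short (0.16 to 0.18 kg) tins look alike; none, one or both of the two may be full. The fill is a closely fitting solid block.
- tin_b_center (a point): Centre of a white-lidded square sealed tin, 56 x 56 mm, 76 mm tall (centre 38 mm over its underside), aluminium with a cream band; axes square to its sides, z up. Starts on the white board. Full (0.39 to 0.45 kg) and short (0.16 to 0.18 kg) tins look alike; none, one or both of the two may be full. The fill is a closely fitting solid block.
- tin_a: The same tin, origin at the centre of its underside.
- tin_b: The same tin, origin at the centre of its underside.
- board: White cutting board fixed to the bench, 270 mm (its x) by 180 mm (y), 12 mm thick, origin under its centre; the two white-lidded tins stand on it, one nearer the robot and one farther.
- lane_full: The blue-decked grading lane, a fixed open-topped channel, mouth towards the robot, stop at the far end; x axis from mouth to stop. Deck 6 mm over the bench; side walls 14 mm high over the bench, 62 mm apart inside, running 165 mm back from the stop; outside 74 mm wide. For full tins. Origin on the bench, on the centre line, 80 mm before the stop's inner face.
- lane_short: The yellow-decked grading lane, a fixed open-topped channel, mouth towards the robot, stop at the far end; x axis from mouth to stop. Deck 6 mm over the bench; side walls 14 mm high over the bench, 62 mm apart inside, running 165 mm back from the stop; outside 74 mm wide. For short tins. Origin on the bench, on the centre line, 80 mm before the stop's inner face.
- lane_full_stop (a point): Blue lane. Point on the centre line at the inner face of the end stop (a wall 50 mm high), on the deck's upper surface. x points along the lane INTO the stop, z up. A tin home at the stop has its centre at x = -28 mm, a second one behind it at -84 mm; a tin set down with its centre at -125 mm is wholly on the deck and clear of both.
- lane_short_stop (a point): Yellow lane. Point on the centre line at the inner face of the end stop (a wall 50 mm high), on the deck's upper surface. x points along the lane INTO the stop, z up. A tin home at the stop has its centre at x = -28 mm, a second one behind it at -84 mm; a tin set down with its centre at -125 mm is wholly on the deck and clear of both.
- deck_full: The blue floor strip of the full lane, 165 x 62 mm, 6 mm thick; same origin as the lane.
- deck_short: The yellow floor strip of the short lane, 165 x 62 mm, 6 mm thick; same origin as the lane.
- stop_full: The rigid end stop of the blue lane: upright metal plate 74 mm wide, 50 mm high, 12 mm thick; same origin as the lane.
- stop_short: The rigid end stop of the yellow lane: upright metal plate 74 mm wide, 50 mm high, 12 mm thick; same origin as the lane.
- spare_a_center (a point): Centre of a green-lidded tin of the same size, already graded, standing on the brown wooden rack beyond the board: leave alone.
- spare_b_center (a point): Centre of a green-lidded tin of the same size, already graded, standing on the brown wooden rack beyond the board: leave alone.
- cheese: Round herb cheese, 140 mm across, 65 mm tall; bystander at the far left.
- herbs: Green glass jar with black cap, 60 mm across, 100 mm tall; bystander.
- bowl: Steel bowl, 140 mm across, 60 mm tall; bystander at the far right.
- waxed: Small red waxed cheese, 90 mm across, 50 mm tall; bystander on the left.
- spatula: Spatula lying on the bench on the right; bystander.

How it is judged:
By the outcome, as a careful person would: the job done as asked, in the order asked, and still so for the second after the job is handed in, with the robot touching nothing.
It also fails if it takes over 72 s, if anything falls off the work surface, if the arm or the gripper's body presses on something with over 40 N, if the wrist force passes 120 N, or if a joint passes its speed limit or range.

### The arm

A 7-joint arm with a two-finger parallel gripper is mounted at the origin on the work surface. World frame = base frame: x ahead of the robot, y to its left, z up, the work surface at z = 0. Lengths are in mm, angles in rad, forces in N, time in s.
With the tool pointing down it reaches from about 350 to 900 mm from the base axis. Payload 7.2 kg.
Tool frame: the origin (TCP) lies midway between the tips of the shut fingers; the grasp point (between the pads) lies 19 mm behind it; z points along the fingers, y is the direction in which the jaws open and shut (so a half turn about z gives the same grasp; the last joint's range is limited). The gripper opens to 88 mm and grips with 3 to 60 N. Pads are 20 mm wide; open, the fingers measure 115 mm over their backs; the gripper's body (75 mm by 178 mm) begins 61 mm behind the grasp point.
Start: joints at [1.281, 0.411, -0.013, 1.596, 0.006, 1.134, -0.082], TCP at [137.479, -609.696, 222.653] pointing down, gripper open.
Joint ranges: [-2.95, 2.95], [-0.29, 1.99], [-1.47, 1.44], [0.14, 2.54], [-1.03, 4.17], [0.13, 1.85], [-2.86, 2.86]. Speed limits (rad/s): [2.39, 2.39, 3.01, 3.01, 3.14, 3.14, 3.14].

### API

Orientations are given as a unit quaternion [x, y, z, w].
In Python, from cell import manip gives the robot as it stands. The module is installed in compiled form; this text tells all that it offers.
- The arm moves only by the shell command python3 -m crank 'ROWS' [FORCE]. ROWS is a JSON object of lists of equal length, an entry for each row: "angular": the turn, a rotation vector about the tool's x, y, z in rad, a list of three; "xyz": the shift along the tool's x, y, z in mm, a list of three; "hand": the closure in counts, from 0 (fully open) to 255 (shut). A call has 1 to 8 rows; each row shifts and turns the commanded pose from where the row before left it, along the tool's axes as they then stand; what a row does not reach is not made up. A row lasts 1/8 s, in which the tool goes at most 62.5 mm and 10.7 degrees, less where a joint would pass 70% of its speed; a pose out of reach is approached as far as the arm can. A call with a gripper value outside its range is refused whole. The fingers move at their own pace and stop on an object; FORCE is the grip in N (left out, the last holds). Time passes only in rows, so rows that do not move let the fingers close. It gives the time, the measured TCP pose, the force and the opening at its end, in the units of the state.
- manip.observe(): the state, without advancing time (a new reading comes with each control period).
- manip.get_image(name): name is "scene" or "top" or "wrist"; returns a dict with "img" (480x640x3 uint8, red, green, blue), "fx", "fy", "cx", "cy" (pixels), "world_from_camera" (4x4, takes a point from camera to world coordinates). Camera axes: x right, y up, looking along -z (the intrinsics and any distortion apply to the point x, -y, -z); pixel columns grow to the right and rows downward; lengths in mm; the calibration is good to about 2 mm. A picture is of the moment at which its call begins. There is no depth.
- manip.sign_off(): hands the job in, once; it reports no verdict.
The state is a dict: "clock": time; "joint_pos": joint angles; "dq": joint speeds; "effort": joint torques, N m; "tool_pos": TCP position; "tool_rot": TCP orientation; "contact_force": force on the tool from outside, world axes, zero at the start; "torque": the same for the moment, N m; "width": finger opening in mm.
Only numpy, scipy, OpenCV 4.12 (cv2) and the standard library are available. Lean on these libraries where they do the work, as an engineer would, in place of code of your own. Each camera call takes 0.05 s, during which the arm holds its last target.

## Working session

There is one attempt and no reset: what is moved stays moved. The work goes in short steps, Python scripts to look and compute and a shell command to move; the robot and the scene stay as the last step left them, time stands still between calls to the robot, and variables do not carry over. Pictures are saved under pics/ and viewed, and the job is handed in when it is done.

```bash
mkdir -p pics; python3 - <<'E'
from cell import manip
import cv2
print(manip.observe())
for n in ("scene","top"):
    d=manip.get_image(n)
    cv2.imwrite(f"pics/{n}0.png",d["img"][:,:,::-1])
    print(n,{k:v for k,v in d.items() if k!="img"})
E
```

```text
{'clock': 0.0, 'joint_pos': array([ 1.28081064,  0.41189944, -0.01271135,  1.59706609,  0.00559841,
        1.13427588, -0.0822386 ]), 'dq': array([-0.00134664,  0.00051051,  0.00143052, -0.00132065,  0.00111967,
        0.00071662,  0.00068812]), 'effort': array([-4.06239442e-04, -5.87961245e+01,  6.41305503e-01, -2.91076756e+01,
       -5.39165398e-02,  1.83849817e-02,  1.32745445e-04]), 'tool_pos': array([ 137.32774881, -609.19993572,  221.80033785]), 'tool_rot': array([ 9.93858202e-01,  1.10658143e-01, -1.45335340e-04, -7.93381238e-04]), 'contact_force': array([-0.15573067,  0.17738218, -0.7998755 ]), 'torque': array([ 0.00072701,  0.00377778, -0.01245152]), 'width': 87.56721430712302}
scene {'fx': 548.221400924621, 'fy': 548.221400924621, 'cx': 317.7950716060341, 'cy': 226.3161335758814, 'world_from_camera': array([[ 3.46038422e-02, -7.22402702e-01,  6.90606191e-01,
         1.49697803e+03],
       [ 9.99376022e-01,  2.01162346e-02, -2.90327950e-02,
        -6.16473832e+01],
       [ 7.08097335e-03,  6.91179914e-01,  7.22648038e-01,
         9.86705677e+02],
       [ 0.00000000e+00,  0.00000000e+00,  0.00000000e+00,
         1.00000000e+00]])}
top {'fx': 619.0670976992271, 'fy': 619.0670976992271, 'cx': 312.77052569186833, 'cy': 247.85844991241194, 'world_from_camera': array([[ 8.59814987e-03,  9.97346764e-01, -7.22876497e-02,
         4.85793791e+02],
       [-9.99960086e-01,  8.75121456e-03,  1.80098317e-03,
         9.63156200e+00],
       [ 2.42880947e-03,  7.22692793e-02,  9.97382200e-01,
         1.65562514e+03],
       [ 0.00000000e+00,  0.00000000e+00,  0.00000000e+00,
         1.00000000e+00]])}
```

View pics/scene0.png

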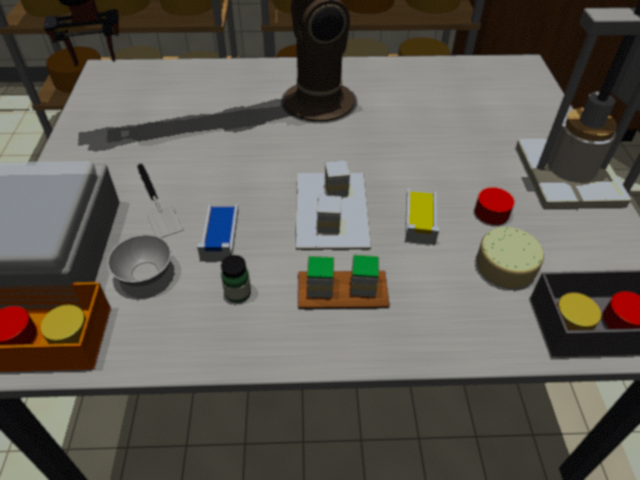

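View pics/top0.png

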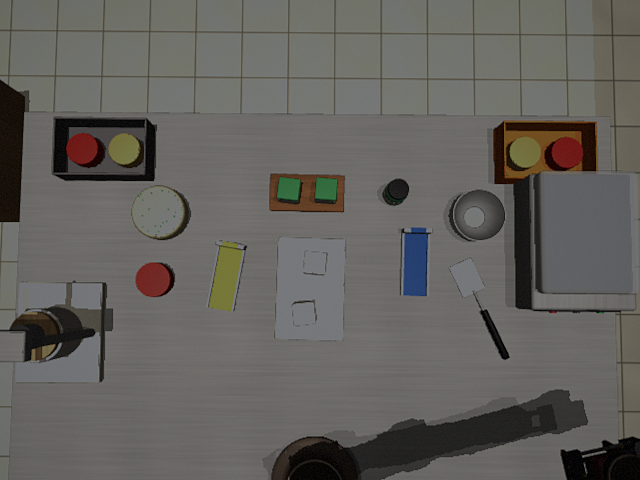

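Board in the centre of the top view with lids at about (315,262) and (303,313). The yellow lane is at (227,275), left. The blue lane is at (415,262), right. Now enlarged crops.

```bash
python3 - <<'E'
import cv2
im=cv2.imread("pics/top0.png")
im=cv2.convertScaleAbs(im,alpha=1.25)
c=im[228:348,265:355]; cv2.imwrite("pics/c_board.png",cv2.resize(c,None,fx=5,fy=5,interpolation=cv2.INTER_CUBIC))
c=im[230:320,195:255]; a=cv2.resize(c,None,fx=6,fy=6,interpolation=cv2.INTER_CUBIC)
c=im[220:310,385:445]; b=cv2.resize(c,None,fx=6,fy=6,interpolation=cv2.INTER_CUBIC)
cv2.imwrite("pics/c_lanes.png",cv2.convertScaleAbs(cv2.hconcat([a,b]),alpha=1.3))
E
```

```text
(no output)
```

View pics/c_board.png

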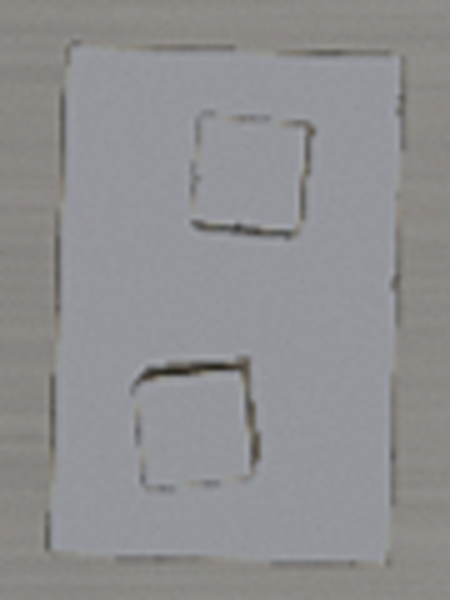

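View pics/c_lanes.png

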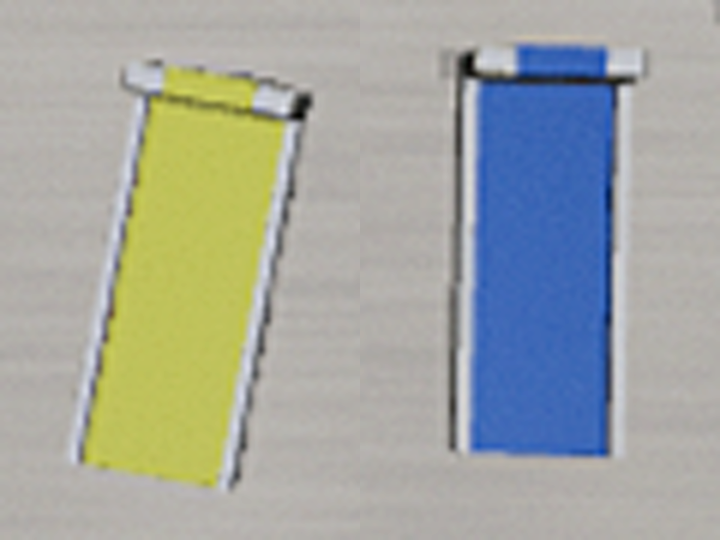

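```bash
cat > h.py <<'E'
import numpy as np, cv2
CAM={}
def ray(d,px,z):
    T=np.array(d["world_from_camera"]); u,v=px
    r=T[:3,:3]@np.array([(u-d["cx"])/d["fx"],-(v-d["cy"])/d["fy"],-1.0]); o=T[:3,3]
    return o+r*(z-o[2])/r[2]
def proj(d,P):
    T=np.array(d["world_from_camera"]); p=T[:3,:3].T@(np.array(P,float)-T[:3,3])
    return np.array([d["cx"]+d["fx"]*p[0]/-p[2], d["cy"]+d["fy"]*-p[1]/-p[2]])
def quad(d,pts,z):
    P=np.array([ray(d,p,z)[:2] for p in pts])
    print(" pts",P.round(1).tolist()); print(" sides",[round(float(np.linalg.norm(P[i]-P[(i+1)%len(P)])),1) for i in range(len(P))],
      "angs",[round(float(np.degrees(np.arctan2(*(P[(i+1)%len(P)]-P[i])[::-1]))),1) for i in range(len(P))],"c",P.mean(0).round(1))
    return P
E
python3 - <<'E'
from h import *
from cell import manip
d=manip.get_image("top")
f=lambda o,s,L:[((x+.5)/s-.5+o[0],(y+.5)/s-.5+o[1]) for x,y in L]
print("far");quad(d,f((265,228),5,[(198,112),(313,122),(300,229),(192,221)]),88)
print("near");quad(d,f((265,228),5,[(138,381),(243,370),(252,475),(147,488)]),88)
print("yel");quad(d,f((195,230),6,[(80,462),(222,487),(287,120),(147,97)]),6)
print("blue");quad(d,f((385,220),6,[(110,453),(250,453),(256,82),(115,82)]),6)
E
```

```text
far
 pts [[593.8, 28.5], [589.2, -29.9], [534.9, -23.7], [538.4, 31.0]]
 sides [58.6, 54.7, 54.8, 55.4] angs [-94.5, 173.5, 86.3, -2.6] c [564.1   1.5]
near
 pts [[457.5, 57.5], [463.5, 4.5], [410.9, -0.4], [403.9, 52.3]]
 sides [53.3, 52.9, 53.2, 53.8] angs [-83.6, -174.6, 97.5, 5.5] c [433.9  28.5]
yel
 pts [[446.8, 283.4], [436.3, 220.5], [599.1, 194.5], [608.8, 257.0]]
 sides [63.8, 164.9, 63.2, 164.2] angs [-99.4, -9.1, 81.2, 170.7] c [522.7 238.8]
blue
 pts [[481.6, -234.0], [482.1, -296.1], [647.3, -299.5], [646.7, -236.6]]
 sides [62.0, 165.2, 62.9, 165.1] angs [-89.5, -1.2, 90.5, 179.1] c [ 564.4 -266.5]
```

```bash
cat >> h.py <<'E'
from scipy.spatial.transform import Rotation as R
def delta(st,tgt,yawdeg):
    """tool-axes shift (after turning first) and turn vector to reach tgt with tool pointing down, tool x at yaw"""
    Rc=R.from_quat(st["tool_rot"]); a=np.radians(yawdeg)
    Rt=R.from_matrix(np.array([[np.cos(a),np.sin(a),0],[np.sin(a),-np.cos(a),0],[0,0,-1]]))
    turn=(Rc.inv()*Rt).as_rotvec()
    if tgt is None: return turn
    dw=np.array(tgt,float)-st["tool_pos"]
    print("pos",np.round(st["tool_pos"],1),"turn",turn.round(4),"| xyz old axes",Rc.inv().apply(dw).round(1),"| xyz after turn",Rt.inv().apply(dw).round(1),
      "| F",np.round(st["contact_force"],2),"w",round(st["width"],1),"t",round(st["clock"],2))
E
python3 - <<'E'
from h import *
from cell import manip
s=manip.observe(); delta(s,[500,-265,230],-1.0)
d=manip.get_image("wrist"); T=d["world_from_camera"]; print(np.round(T,2).tolist(),d["fx"],d["cx"],d["cy"])
cv2.imwrite("pics/w0.png",d["img"][:,:,::-1])
E
```

```text
pos [ 137.4 -609.3  222. ] turn [-1.200e-03  2.000e-04  2.393e-01] | xyz old axes [ 429.5 -256.1   -7.7] | xyz after turn [ 356.6 -350.6   -8. ] | F [-0.8   0.12 -0.47] w 87.8 t 0.15
[[0.22, 0.94, 0.25, 206.05], [-0.98, 0.21, 0.05, -594.96], [-0.0, -0.26, 0.97, 383.92], [0.0, 0.0, 0.0, 1.0]] 417.7464554126174 317.8696293450732 238.15063004614584
```

View pics/w0.png

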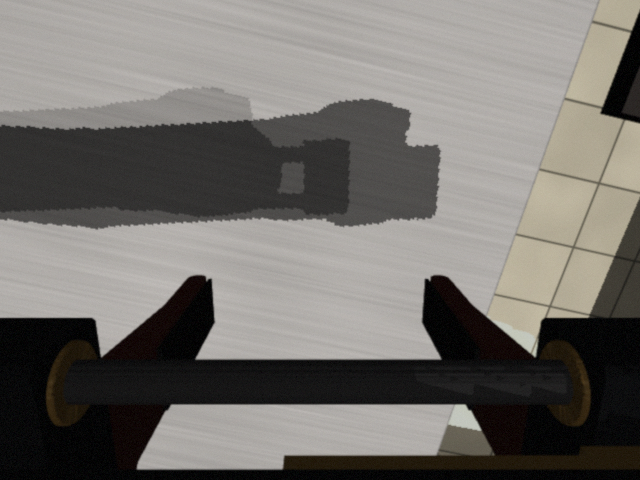

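The wrist camera looks down past the fingers; image up is tool +x. Only shadow and bench are in view. Moving towards the blue lane.

```bash
python3 -m crank '{"angular":[[0,0,0.12],[0,0,0.12],[0,0,0],[0,0,0],[0,0,0],[0,0,0],[0,0,0],[0,0,0]],"xyz":[[0,0,0],[0,0,0],[40,-40,0],[40,-40,0],[40,-40,0],[40,-40,0],[40,-40,0],[40,-40,0]],"hand":[0,0,0,0,0,0,0,0]}' 30
python3 -m crank '{"angular":[[0,0,0],[0,0,0],[0,0,0],[0,0,0]],"xyz":[[39,-37,0],[39,-37,0],[39,-37,0],[0,0,0]],"hand":[0,0,0,0]}'
python3 - <<'E'
from h import *
from cell import manip
s=manip.observe(); delta(s,[500,-265,230],-1.0)
d=manip.get_image("wrist"); cv2.imwrite("pics/w1.png",d["img"][:,:,::-1]); np.save("w1.npy",{k:v for k,v in d.items() if k!="img"},allow_pickle=True)
E
```

```text
clock: 1.2
tool_pos: [382.9, -372.7, 222.7]
tool_rot: [1.0, -0.009, 0.0, 0.0]
contact_force: [0.3, -0.7, 0.1]
width: 87.7
clock: 1.7
tool_pos: [503.9, -260.7, 222.4]
tool_rot: [1.0, -0.005, 0.001, -0.001]
contact_force: [0.3, -1.1, -0.2]
width: 87.7
pos [ 503.9 -260.7  222.4] turn [-0.002  -0.001   0.0067] | xyz old axes [-3.8  4.3 -7.6] | xyz after turn [-3.8  4.3 -7.6] | F [ 0.27 -1.08 -0.22] w 87.7 t 1.7
```

View pics/w1.png

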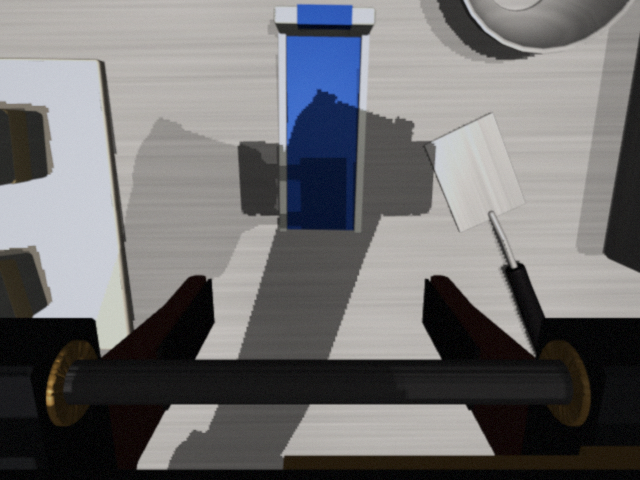

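The whole blue lane is visible: mouth at about (287..356, 230), stop at row 37. Crop for precision.

```bash
python3 - <<'E'
import cv2
im=cv2.imread("pics/w1.png")
a=cv2.resize(im[10:70,265:385],None,fx=6,fy=6,interpolation=cv2.INTER_CUBIC)
b=cv2.convertScaleAbs(cv2.resize(im[200:240,265:385],None,fx=6,fy=6,interpolation=cv2.INTER_CUBIC),alpha=1.8)
cv2.imwrite("pics/c_w1.png",cv2.vconcat([a[:345],b]))
E
```

```text
(no output)
```

View pics/c_w1.png

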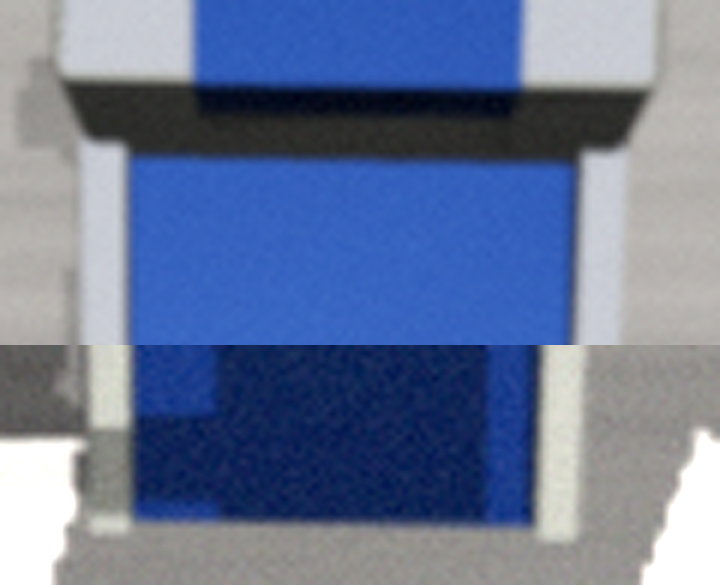

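```bash
python3 - <<'E'
from h import *
from cell import manip
d=np.load("w1.npy",allow_pickle=True).item()
f=lambda x,y:((x+.5)/6-.5+265,(y+.5)/6-.5)
P=[f(133,520-345+1200),f(533,522-345+1200),f(574,160+60),f(132,156+60)]
P=quad(d,P,6); m=(P[0]+P[1])/2; s=(P[2]+P[3])/2
print("mouth",m,"stop",s,"yaw",np.degrees(np.arctan2(*(s-m)[::-1])))
s=manip.observe();delta(s,[434,28.5,222],6)
E
```

```text
pts [[483.6, -231.5], [482.6, -293.6], [647.3, -297.5], [648.5, -236.4]]
 sides [62.1, 164.7, 61.2, 165.0] angs [-90.9, -1.4, 88.8, 178.3] c [ 565.5 -264.7]
mouth [ 483.11005678 -262.52546978] stop [ 647.89655878 -266.94138744] yaw -1.5350341368707716
pos [ 501.8 -263.4  222.3] turn [-0.0007  0.0003 -0.1188] | xyz old axes [ -71.9 -290.9    0.5] | xyz after turn [ -36.9 -297.4    0.3] | F [-0.58 -0.94 -0.41] w 87.8 t 1.75
```

Blue agrees between the cameras within 2 mm (mouth (483,-264), stop (647.5,-267.2), yaw about -1.3°). On to the near tin.

```bash
python3 -m crank '{"angular":[[0,0,-0.118],[0,0,0],[0,0,0],[0,0,0],[0,0,0],[0,0,0],[0,0,0],[0,0,0]],"xyz":[[0,0,0],[-7,-50,0],[-7,-50,0],[-7,-50,0],[-7,-50,0],[-6,-50,0],[-3,-47,0],[0,0,0]],"hand":[0,0,0,0,0,0,0,0]}' 30
python3 - <<'E'
from h import *
from cell import manip
s=manip.observe(); delta(s,[434,28.5,222],6)
d=manip.get_image("wrist"); cv2.imwrite("pics/w2.png",d["img"][:,:,::-1]); np.save("w2.npy",{k:v for k,v in d.items() if k!="img"},allow_pickle=True)
s=manip.observe(); delta(s,[434,28.5,222],6)
E
```

```text
clock: 2.75
tool_pos: [433.6, 28.1, 223.0]
tool_rot: [0.999, 0.052, 0.0, 0.0]
contact_force: [-1.6, -0.3, -0.3]
width: 87.7
pos [433.6  28.1 223. ] turn [ 0.0002 -0.0005 -0.0016] | xyz old axes [ 0.4 -0.3  1. ] | xyz after turn [ 0.4 -0.3  1. ] | F [-1.62 -0.27 -0.33] w 87.7 t 2.75
pos [434.   26.2 222.8] turn [ 0.0008 -0.0002 -0.004 ] | xyz old axes [ 0.2 -2.3  0.8] | xyz after turn [ 0.2 -2.3  0.8] | F [ 0.12 -0.07 -0.26] w 87.5 t 2.8
```

View pics/w2.png

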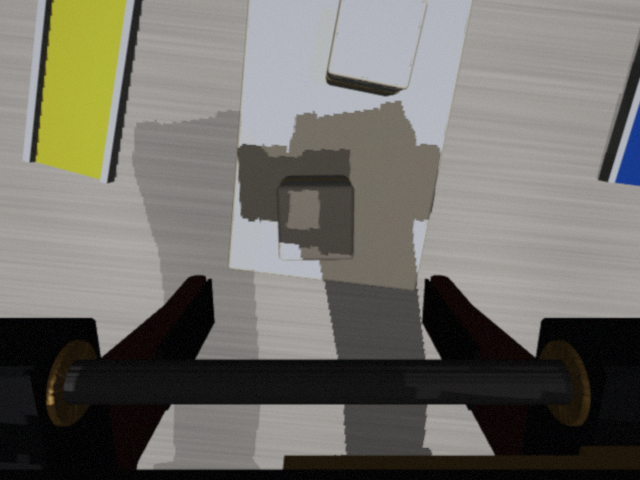

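Near tin lid at about columns 278–353, rows 186–259, square to the tool.

```bash
python3 - <<'E'
from h import *
from cell import manip
im=cv2.imread("pics/w2.png"); cv2.imwrite("pics/c_w2.png",cv2.convertScaleAbs(cv2.resize(im[165:275,265:370],None,fx=5,fy=5,interpolation=cv2.INTER_CUBIC),alpha=1.8))
d=np.load("w2.npy",allow_pickle=True).item()
quad(d,[(279,187),(353,187),(353,259),(279,259)],88)
# yellow mouth
for p in [(34,162),(104,180)]: print(ray(d,p,6)[:2])
E
```

```text
pts [[460.1, 58.1], [465.5, 5.7], [412.1, -0.9], [406.5, 53.9]]
 sides [52.7, 53.7, 55.1, 53.8] angs [-84.1, -172.9, 95.9, 4.5] c [436.   29.2]
[447.97820581 284.63820778]
[438.18827333 222.71082341]
```

View pics/c_w2.png

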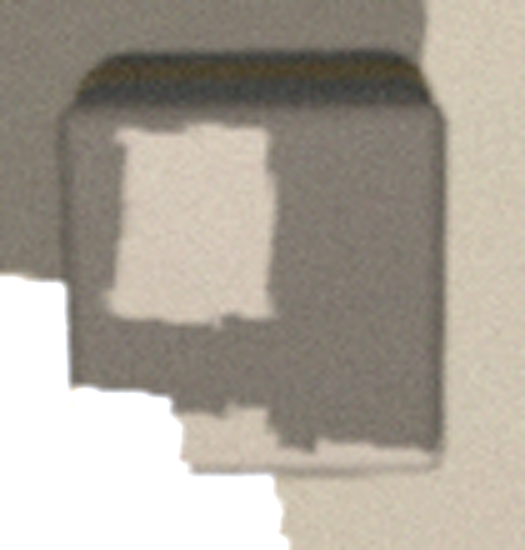

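```bash
for i in 1 2 3; do python3 -m crank '{"angular":[[0,0,0]],"xyz":[[0,0,20]],"hand":[0]}'; done
python3 - <<'E'
from h import *
from cell import manip
s=manip.observe(); delta(s,[435.5,29,38],5.7)
E
```

```text
clock: 2.92
tool_pos: [435.5, 24.4, 203.4]
tool_rot: [0.999, 0.048, 0.001, 0.001]
contact_force: [0.4, 0.1, -1.3]
width: 87.9
clock: 3.05
tool_pos: [434.6, 23.9, 182.2]
tool_rot: [0.999, 0.048, 0.0, 0.001]
contact_force: [-0.0, 0.2, 0.4]
width: 87.8
clock: 3.18
tool_pos: [434.5, 23.9, 161.9]
tool_rot: [0.999, 0.048, -0.0, 0.0]
contact_force: [-0.2, 0.8, -0.4]
width: 87.8
pos [434.5  23.9 161.9] turn [ 0.001   0.0002 -0.0035] | xyz old axes [  1.5  -5.1 123.9] | xyz after turn [  1.5  -5.  123.9] | F [-0.16  0.77 -0.38] w 87.8 t 3.17
```

```bash
python3 -m crank '{"angular":[[0,0,-0.003],[0,0,0],[0,0,0],[0,0,0],[0,0,0],[0,0,0]],"xyz":[[1.5,-5,20],[0,0,30],[0,0,30],[0,0,24],[0,0,14],[0,0,0]],"hand":[0,0,0,0,0,0]}'
python3 - <<'E'
from h import *
from cell import manip
s=manip.observe(); delta(s,[435.5,29,38],5.7)
E
```

```text
clock: 3.92
tool_pos: [435.0, 30.4, 44.0]
tool_rot: [0.999, 0.051, -0.001, 0.0]
contact_force: [-0.7, -0.7, 1.0]
width: 87.7
pos [435.   30.4  44. ] turn [0.0005 0.0018 0.0017] | xyz old axes [0.4 1.5 6. ] | xyz after turn [0.4 1.5 6. ] | F [-0.72 -0.74  1.03] w 87.7 t 3.92
```

```bash
python3 -m crank '{"angular":[[0,0,0]],"xyz":[[0,0,5]],"hand":[0]}'|grep -E 'tool_pos|force'
python3 -m crank '{"angular":[[0,0,0],[0,0,0]],"xyz":[[0,0,0],[0,0,0]],"hand":[0,0]}'|grep -E 'tool_pos|force'
python3 -m crank '{"angular":[[0,0,0],[0,0,0],[0,0,0],[0,0,0],[0,0,0],[0,0,0]],"xyz":[[0,0,0],[0,0,0],[0,0,0],[0,0,0],[0,0,0],[0,0,0]],"hand":[255,255,255,255,255,255]}' 25
python3 -m crank '{"angular":[[0,0,0]],"xyz":[[0,0,0]],"hand":[255]}'
```

```text
tool_pos: [436.3, 31.3, 40.3]
contact_force: [0.4, 0.2, -0.4]
tool_pos: [435.7, 31.7, 40.1]
contact_force: [-0.0, 0.1, -0.5]
clock: 5.05
tool_pos: [435.4, 31.5, 39.7]
tool_rot: [0.999, 0.051, -0.0, 0.0]
contact_force: [0.0, -1.4, 2.8]
width: 55.8
clock: 5.18
tool_pos: [435.3, 31.5, 39.6]
tool_rot: [0.999, 0.051, -0.0, 0.0]
contact_force: [-0.4, -1.5, 1.9]
width: 56.2
```

Gripped (56 mm). Lift 25 mm and weigh over several readings.

```bash
python3 -m crank '{"angular":[[0,0,0],[0,0,0],[0,0,0],[0,0,0],[0,0,0],[0,0,0]],"xyz":[[0,0,-5],[0,0,-8],[0,0,-8],[0,0,-4],[0,0,0],[0,0,0]],"hand":[255,255,255,255,255,255]}'
for i in 1 2 3 4 5 6; do python3 -m crank '{"angular":[[0,0,0]],"xyz":[[0,0,0]],"hand":[255]}'|grep -E 'force|pos'; done
```

```text
clock: 5.92
tool_pos: [435.3, 31.6, 64.5]
tool_rot: [0.999, 0.051, -0.0, 0.0]
contact_force: [0.1, -0.2, -3.5]
width: 56.0
tool_pos: [435.2, 31.7, 64.4]
contact_force: [-0.2, -0.7, -5.0]
tool_pos: [435.3, 31.7, 64.5]
contact_force: [-0.4, -0.1, -3.7]
tool_pos: [435.3, 31.8, 64.5]
contact_force: [0.1, -0.2, -3.9]
tool_pos: [435.4, 31.7, 64.6]
contact_force: [-0.5, -0.9, -3.6]
tool_pos: [435.4, 31.7, 64.6]
contact_force: [0.1, 0.1, -3.3]
tool_pos: [435.4, 31.7, 64.6]
contact_force: [0.8, 0.3, -3.7]
```

Force change is about -3.6 N against the unloaded reading, so the near tin is full and goes to the blue lane, to be set at (522.5,-264.4).

```bash
python3 -m crank '{"angular":[[0,0,0.063],[0,0,0.062],[0,0,0],[0,0,0],[0,0,0],[0,0,0],[0,0,0],[0,0,0]],"xyz":[[0,0,0],[0,0,0],[8,25,0],[14,44,0],[16,50,0],[16,50,0],[16,50,0],[12,38,0]],"hand":[255,255,255,255,255,255,255,255]}'
python3 -m crank '{"angular":[[0,0,0],[0,0,0],[0,0,0],[0,0,0]],"xyz":[[8,25,0],[4,10,0],[0,0,0],[0,0,0]],"hand":[255,255,255,255]}'
python3 - <<'E'
from h import *
from cell import manip
s=manip.observe(); delta(s,[522.5,-264.4,34],-1.3)
d=manip.get_image("wrist"); cv2.imwrite("pics/w3.png",d["img"][:,:,::-1]); np.save("w3.npy",{k:v for k,v in d.items() if k!="img"},allow_pickle=True)
E
```

```text
clock: 7.68
tool_pos: [511.8, -229.7, 64.5]
tool_rot: [1.0, -0.012, 0.0, 0.0]
contact_force: [0.5, 0.4, -4.0]
width: 55.9
clock: 8.18
tool_pos: [522.7, -260.5, 64.5]
tool_rot: [1.0, -0.01, -0.0, -0.0]
contact_force: [0.0, 1.1, -3.4]
width: 55.7
pos [ 522.7 -260.5   64.5] turn [-0.0009  0.0006  0.0022] | xyz old axes [-0.1  3.9 30.5] | xyz after turn [-0.1  3.9 30.5] | F [ 0.    1.15 -3.42] w 55.7 t 8.18
```

View pics/w3.png

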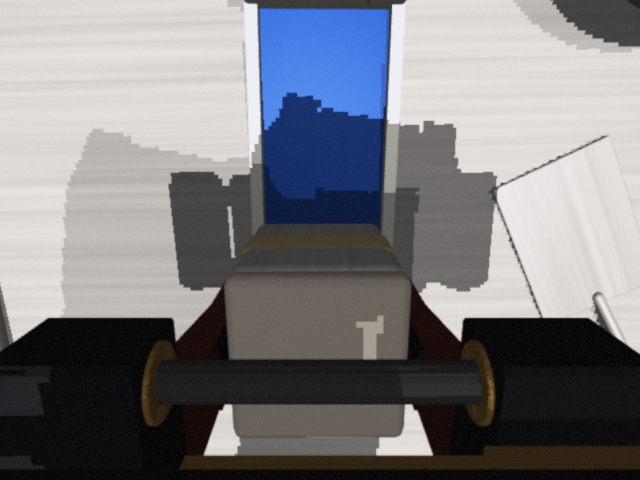

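```bash
python3 - <<'E'
import cv2
im=cv2.imread("pics/w3.png"); cv2.imwrite("pics/c_w3.png",cv2.convertScaleAbs(cv2.resize(im[0:300,215:425],None,fx=2.6,fy=2,interpolation=cv2.INTER_CUBIC),alpha=1.3))
E
```

```text
(no output)
```

View pics/c_w3.png

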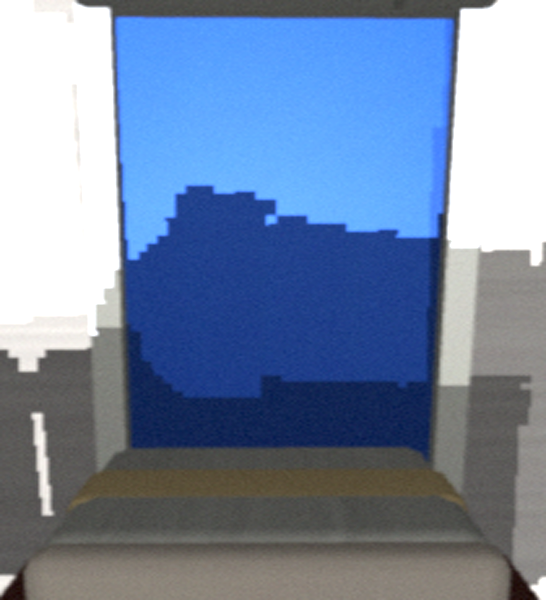

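```bash
python3 - <<'E'
from h import *
d=np.load("w3.npy",allow_pickle=True).item()
f=lambda x,y:(x/2.6+215,y/2)
P=quad(d,[f(131,440),f(430,440),f(453,20),f(116,20)],6)
n=(P[0]+P[1])/2;s=(P[2]+P[3])/2;yaw=np.arctan2(*(s-n)[::-1]);print(n,s,np.degrees(yaw))
u=np.array([np.cos(yaw),np.sin(yaw)])
for z,a,b in [(37,f(120,450),f(420,450)),(113,f(24,560),f(507,560))]:
    A=ray(d,a,z)[:2];B=ray(d,b,z)[:2];m=(A+B)/2;print(z,A,B,"front mid",m,np.linalg.norm(A-B),"lat off (left+)",np.cross(u,m-s))
E
```

```text
pts [[545.4, -233.2], [544.1, -295.3], [646.4, -297.7], [647.8, -235.9]]
 sides [62.1, 102.4, 61.8, 102.4] angs [-91.2, -1.4, 88.8, 178.5] c [ 595.9 -265.5]
[ 544.73881304 -264.25267269] [ 647.11199579 -266.82960446] -1.4419415111212304
37 [ 549.76139538 -235.32104169] [ 548.65356687 -288.98854176] front mid [ 549.20748112 -262.15479173] 53.67893300162121 lat off (left+) 2.2096660738199745
113 [ 551.11434209 -234.85529989] [ 550.02277599 -288.44881529] front mid [ 550.56855904 -261.65205759] 53.60463048644375 lat off (left+) 2.7464911346961314<stdin>:8: DeprecationWarning: Arrays of 2-dimensional vectors are deprecated. Use arrays of 3-dimensional vectors instead. (deprecated in NumPy 2.0)
```

Carried tin is about 2.5–3 mm left of the lane centre line and the lane yaw is -1.4°. Correct and lower.

```bash
python3 -m crank '{"angular":[[0,0,0.005],[0,0,0],[0,0,0],[0,0,0],[0,0,0]],"xyz":[[0,2.8,0],[0,0,8],[0,0,10],[0,0,7],[0,0,0]],"hand":[255,255,255,255,255]}'
python3 -m crank '{"angular":[[0,0,0]],"xyz":[[0,0,1.5]],"hand":[255]}' |grep -E 'force|pos'
python3 -m crank '{"angular":[[0,0,0]],"xyz":[[0,0,0]],"hand":[255]}' |grep -E 'force|pos'
```

```text
clock: 8.85
tool_pos: [522.2, -264.8, 38.6]
tool_rot: [1.0, -0.014, -0.001, -0.0]
contact_force: [-0.1, 0.6, -4.0]
width: 55.8
tool_pos: [523.1, -265.1, 38.2]
contact_force: [-0.5, 0.4, -4.9]
tool_pos: [522.9, -265.2, 38.3]
contact_force: [0.5, 0.5, -3.9]
```

```bash
python3 -m crank '{"angular":[[0,0,0],[0,0,0]],"xyz":[[0,-1.8,0],[0,0,0]],"hand":[255,255]}'
python3 - <<'E'
from h import *
from cell import manip
d=manip.get_image("wrist"); cv2.imwrite("pics/w4.png",d["img"][:,:,::-1]); np.save("w4.npy",{k:v for k,v in d.items() if k!="img"},allow_pickle=True)
im=d["img"][:,:,::-1]; cv2.imwrite("pics/c_w4.png",cv2.convertScaleAbs(cv2.resize(im[0:300,215:425],None,fx=2.6,fy=2,interpolation=cv2.INTER_CUBIC),alpha=1.6))
E
```

```text
clock: 9.35
tool_pos: [523.0, -263.1, 38.3]
tool_rot: [1.0, -0.013, 0.0, 0.0]
contact_force: [-0.6, 0.7, -3.7]
width: 55.8
```

View pics/c_w4.png

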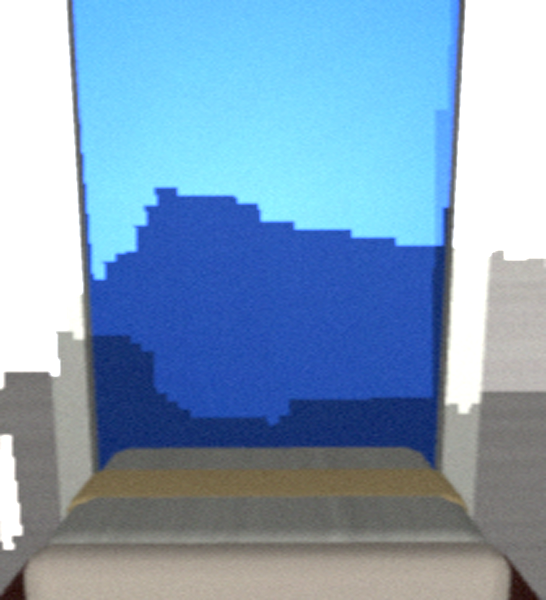

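Tin sits between the walls with about 3–4 mm a side. Lower to contact.

```bash
for i in 1 2 3 4; do python3 -m crank '{"angular":[[0,0,0]],"xyz":[[0,0,1]],"hand":[255]}' |grep -E 'force|pos'; done
```

```text
tool_pos: [523.0, -263.4, 37.3]
contact_force: [-0.6, 0.7, -3.6]
tool_pos: [522.9, -263.4, 36.1]
contact_force: [-0.9, 0.2, -3.8]
tool_pos: [522.8, -263.3, 35.0]
contact_force: [0.8, -0.2, -3.5]
tool_pos: [522.8, -263.3, 34.0]
contact_force: [-0.7, 0.0, -4.3]
```

```bash
for i in 1 2 3; do python3 -m crank '{"angular":[[0,0,0]],"xyz":[[0,0,0.5]],"hand":[255]}' |grep -E 'force|pos'; done
```

```text
tool_pos: [522.8, -263.3, 33.7]
contact_force: [-1.9, 0.9, 0.6]
tool_pos: [522.8, -263.3, 33.7]
contact_force: [-5.4, 1.3, 8.6]
tool_pos: [522.9, -263.3, 33.7]
contact_force: [-6.1, 1.4, 12.8]
```

Contact is stiff. Back off so that the tin rests lightly.

```bash
python3 -m crank '{"angular":[[0,0,0]],"xyz":[[0,0,-0.8]],"hand":[255]}' |grep -E 'force|pos'; for i in 1 2; do python3 -m crank '{"angular":[[0,0,0]],"xyz":[[0,0,0]],"hand":[255]}' |grep -E 'force|pos';done
```

```text
tool_pos: [522.9, -263.3, 33.8]
contact_force: [-0.1, -0.7, -4.2]
tool_pos: [523.0, -263.3, 33.7]
contact_force: [-0.8, -0.0, 2.4]
tool_pos: [523.0, -263.4, 33.7]
contact_force: [-1.1, 0.3, 5.0]
```

```bash
python3 -m crank '{"angular":[[0,0,0]],"xyz":[[0,0,-0.3]],"hand":[255]}' |grep -E 'force|pos'; for i in 1 2 3; do python3 -m crank '{"angular":[[0,0,0]],"xyz":[[0,0,0]],"hand":[255]}' |grep -E 'force|pos';done
```

```text
tool_pos: [523.0, -263.4, 33.8]
contact_force: [-0.9, 0.4, -0.3]
tool_pos: [523.0, -263.3, 33.8]
contact_force: [-0.6, 0.9, 2.3]
tool_pos: [523.0, -263.4, 33.7]
contact_force: [-1.0, 0.2, 2.2]
tool_pos: [523.0, -263.4, 33.8]
contact_force: [-1.8, 0.3, 1.5]
```

```bash
python3 -m crank '{"angular":[[0,0,0],[0,0,0],[0,0,0],[0,0,0],[0,0,0]],"xyz":[[2,0,0],[4,0,0],[5,0,0],[4,0,0],[2,0,0]],"hand":[255,255,255,255,255]}'
python3 -m crank '{"angular":[[0,0,0]],"xyz":[[0,0,0]],"hand":[255]}'
```

```text
clock: 11.78
tool_pos: [539.9, -263.9, 33.8]
tool_rot: [1.0, -0.014, -0.0, 0.0]
contact_force: [-5.0, 0.2, 6.0]
width: 55.7
clock: 11.9
tool_pos: [540.1, -263.8, 33.7]
tool_rot: [1.0, -0.014, 0.0, 0.0]
contact_force: [-2.6, 0.0, 2.3]
width: 55.9
```

```bash
python3 -m crank '{"angular":[[0,0,0],[0,0,0],[0,0,0],[0,0,0],[0,0,0]],"xyz":[[4,0,0],[6,0,0],[6,0,0],[6,0,0],[3,0,0]],"hand":[255,255,255,255,255]}'
python3 -m crank '{"angular":[[0,0,0]],"xyz":[[0,0,0]],"hand":[255]}'
```

```text
clock: 12.52
tool_pos: [565.3, -264.3, 33.8]
tool_rot: [1.0, -0.013, 0.0, -0.0]
contact_force: [-5.2, 0.3, 4.8]
width: 56.3
clock: 12.65
tool_pos: [565.6, -264.3, 33.7]
tool_rot: [1.0, -0.013, 0.0, 0.0]
contact_force: [-2.1, 0.9, 1.4]
width: 55.9
```

```bash
python3 -m crank '{"angular":[[0,0,0],[0,0,0],[0,0,0],[0,0,0],[0,0,0],[0,0,0],[0,0,0],[0,0,0]],"xyz":[[4,0,0],[6,0,0],[7,0,0],[7,0,0],[7,0,0],[6,0,0],[4,0,0],[2,0,0]],"hand":[255,255,255,255,255,255,255,255]}'
python3 -m crank '{"angular":[[0,0,0]],"xyz":[[0,0,0]],"hand":[255]}'
```

```text
clock: 13.65
tool_pos: [608.2, -265.5, 33.8]
tool_rot: [1.0, -0.014, 0.0, 0.0]
contact_force: [-4.8, 0.1, 6.0]
width: 56.0
clock: 13.78
tool_pos: [608.4, -265.5, 33.8]
tool_rot: [1.0, -0.014, 0.0, 0.0]
contact_force: [-2.0, -0.1, 3.7]
width: 55.8
```

```bash
python3 -m crank '{"angular":[[0,0,0],[0,0,0],[0,0,0],[0,0,0]],"xyz":[[2,0,0],[2,0,0],[2,0,0],[1,0,0]],"hand":[255,255,255,255]}'|grep -E 'force|pos'
for i in 1 2; do python3 -m crank '{"angular":[[0,0,0]],"xyz":[[1,0,0]],"hand":[255]}'|grep -E 'force|pos';done
```

```text
tool_pos: [614.7, -265.8, 33.8]
contact_force: [-5.9, 0.4, 5.7]
tool_pos: [615.6, -265.9, 33.8]
contact_force: [-5.0, 0.7, 5.5]
tool_pos: [616.6, -265.9, 33.8]
contact_force: [-4.3, 1.0, 5.5]
```

```bash
python3 -m crank '{"angular":[[0,0,0]],"xyz":[[0.6,0,0]],"hand":[255]}'|grep -E 'force|pos'
```

```text
tool_pos: [617.3, -265.9, 33.8]
contact_force: [-5.6, 0.1, 5.4]
```

```bash
python3 -m crank '{"angular":[[0,0,0]],"xyz":[[0.6,0,0]],"hand":[255]}'|grep -E 'force|pos'
```

```text
tool_pos: [617.8, -266.0, 33.8]
contact_force: [-4.1, 0.1, 5.6]
```

```bash
for i in 1 2 3; do python3 -m crank '{"angular":[[0,0,0]],"xyz":[[0.4,0,-0.07]],"hand":[255]}'|grep -E 'force|pos';done
```

```text
tool_pos: [618.3, -265.9, 33.8]
contact_force: [-4.5, -0.1, 4.6]
tool_pos: [618.9, -265.9, 33.8]
contact_force: [-3.2, 0.2, 2.5]
tool_pos: [619.4, -265.9, 33.8]
contact_force: [-3.3, 0.4, 1.9]
```

```bash
for i in 1 2; do python3 -m crank '{"angular":[[0,0,0]],"xyz":[[0.4,0,0]],"hand":[255]}'|grep -E 'force|pos';done
```

```text
tool_pos: [619.6, -265.9, 33.8]
contact_force: [-4.6, 0.3, 3.6]
tool_pos: [619.6, -265.9, 33.8]
contact_force: [-5.9, 0.7, 4.5]
```

```bash
for i in 1; do python3 -m crank '{"angular":[[0,0,0]],"xyz":[[0.4,0,0]],"hand":[255]}'|grep -E 'force|pos';done
```

```text
tool_pos: [619.6, -265.9, 33.8]
contact_force: [-7.0, 0.4, 5.5]
```

```bash
for i in 1; do python3 -m crank '{"angular":[[0,0,0]],"xyz":[[0.3,0,0]],"hand":[255]}'|grep -E 'force|pos';done
```

```text
tool_pos: [619.6, -265.9, 33.8]
contact_force: [-8.3, 0.5, 7.0]
```

Position has stopped at 619.6 while the force rises, so the tin is at the stop. Raise the press a little more.

```bash
python3 -m crank '{"angular":[[0,0,0]],"xyz":[[0.5,0,-0.1]],"hand":[255]}'|grep -E 'force|pos'; python3 -m crank '{"angular":[[0,0,0]],"xyz":[[0,0,0]],"hand":[255]}'|grep -E 'force|pos'
```

```text
tool_pos: [619.6, -265.9, 33.8]
contact_force: [-10.2, 0.8, 7.0]
tool_pos: [619.6, -265.9, 33.8]
contact_force: [-9.0, 1.0, 6.4]
```

Press of 9–10 N at the wrist, part of it deck friction. Release and rise.

```bash
python3 -m crank '{"angular":[[0,0,0],[0,0,0],[0,0,0],[0,0,0],[0,0,0]],"xyz":[[0,0,0],[0,0,0],[0,0,0],[0,0,0],[0,0,0]],"hand":[0,0,0,0,0]}'
python3 -m crank '{"angular":[[0,0,0],[0,0,0],[0,0,0],[0,0,0],[0,0,0],[0,0,0]],"xyz":[[0,0,-10],[0,0,-25],[0,0,-40],[0,0,-40],[0,0,-40],[0,0,-30]],"hand":[0,0,0,0,0,0]}'
python3 - <<'E'
from h import *
from cell import manip
d=manip.get_image("wrist"); cv2.imwrite("pics/w5.png",d["img"][:,:,::-1])
d=manip.get_image("top"); cv2.imwrite("pics/top1.png",d["img"][:,:,::-1])
delta(manip.observe(),[564,1.5,220],-4)
E
```

```text
clock: 16.52
tool_pos: [621.3, -266.0, 34.0]
tool_rot: [1.0, -0.014, 0.0, -0.0]
contact_force: [-0.1, 0.0, -0.1]
width: 87.7
clock: 17.27
tool_pos: [621.7, -266.1, 222.1]
tool_rot: [1.0, -0.014, 0.001, 0.0]
contact_force: [0.8, -0.4, -0.4]
width: 87.6
pos [ 623.2 -266.5  224.2] turn [ 0.0023 -0.0071  0.0426] | xyz old axes [ -66.5 -266.2    3.1] | xyz after turn [ -77.7 -263.2    4.2] | F [-0.02 -0.3   0.74] w 87.7 t 17.38
```

View pics/w5.png

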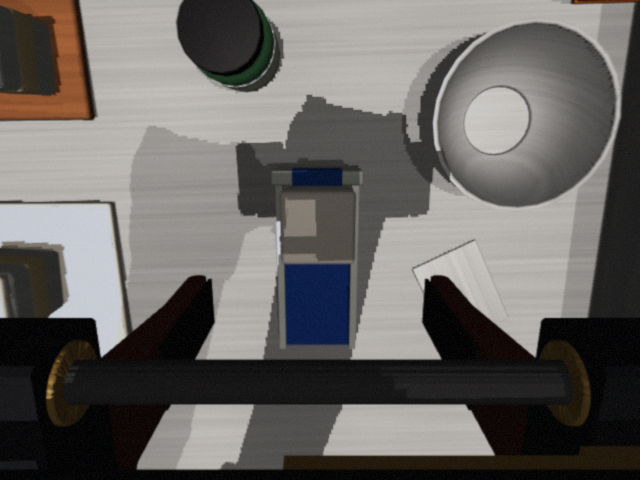

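First tin is home against the blue stop, upright. On to the far tin.

```bash
python3 -m crank '{"angular":[[0,0,0.043],[0,0,0],[0,0,0],[0,0,0],[0,0,0],[0,0,0],[0,0,0],[0,0,0]],"xyz":[[0,0,0],[-13,-44,0],[-13,-44,0],[-13,-44,0],[-13,-44,0],[-13,-44,0],[-12,-43,0],[0,0,0]],"hand":[0,0,0,0,0,0,0,0]}'
python3 -m crank '{"angular":[[0,0,0],[0,0,0]],"xyz":[[0,0,0],[0,0,0]],"hand":[0,0]}'
python3 - <<'E'
from h import *
from cell import manip
delta(manip.observe(),[564,1.5,40],-4)
d=manip.get_image("wrist"); im=d["img"][:,:,::-1];cv2.imwrite("pics/w6.png",im); np.save("w6.npy",{k:v for k,v in d.items() if k!="img"},allow_pickle=True)
cv2.imwrite("pics/c_w6.png",cv2.convertScaleAbs(cv2.resize(im[150:270,260:380],None,fx=5,fy=5,interpolation=cv2.INTER_CUBIC),alpha=1.6))
E
```

```text
clock: 18.38
tool_pos: [561.9, 6.2, 219.1]
tool_rot: [0.999, -0.032, -0.0, -0.001]
contact_force: [0.1, 0.1, 0.7]
width: 88.0
clock: 18.62
tool_pos: [563.0, 0.1, 218.7]
tool_rot: [0.999, -0.036, -0.0, 0.0]
contact_force: [-0.2, -0.9, 0.2]
width: 87.9
pos [5.630e+02 1.000e-01 2.187e+02] turn [ 0.0006  0.0003 -0.0026] | xyz old axes [  1.   -1.6 178.7] | xyz after turn [  0.9  -1.5 178.7] | F [-0.23 -0.93  0.19] w 87.9 t 18.62
```

View pics/w6.png

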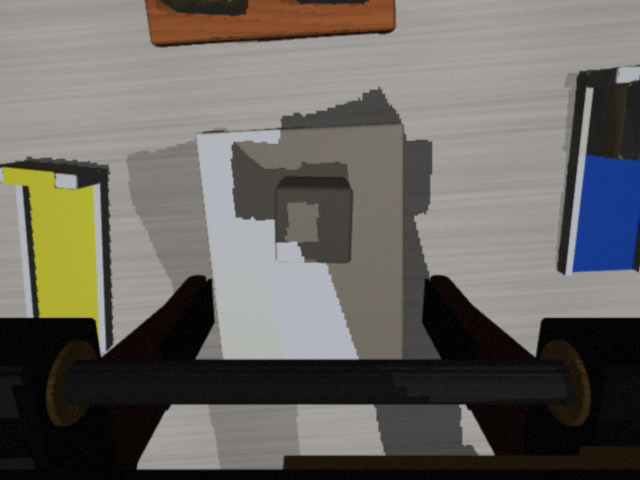

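View pics/c_w6.png

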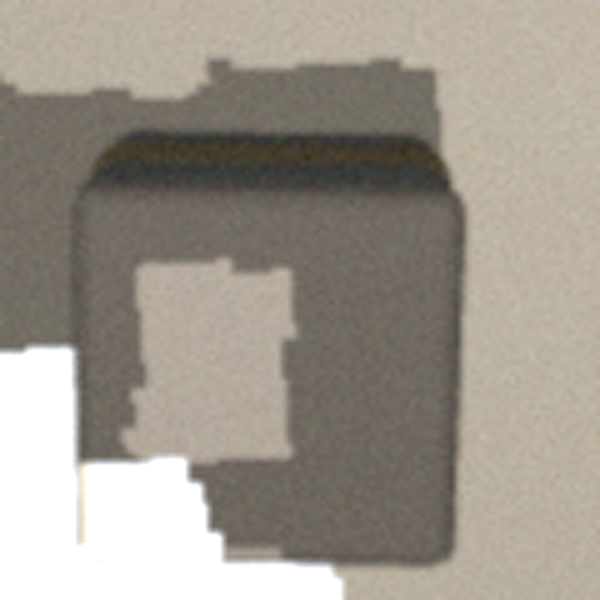

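```bash
python3 - <<'E'
from h import *
from cell import manip
d=np.load("w6.npy",allow_pickle=True).item()
f=lambda x,y:((x+.5)/5-.5+260,(y+.5)/5-.5+150)
quad(d,[f(75,188),f(464,193),f(453,562),f(80,557)],88)
delta(manip.observe(),[564,2.2,39],-4.5)
E
```

```text
pts [[594.9, 27.7], [590.2, -26.8], [535.9, -22.3], [540.7, 32.3]]
 sides [54.6, 54.5, 54.9, 54.4] angs [-94.9, 175.3, 85.0, -4.9] c [565.4   2.7]
pos [5.630e+02 2.000e-01 2.188e+02] turn [0.0004 0.0003 0.0061] | xyz old axes [  0.9  -2.1 179.8] | xyz after turn [  0.8  -2.1 179.8] | F [ 0.51 -1.38 -0.23] w 88.2 t 18.68
```

```bash
python3 -m crank '{"angular":[[0,0,0.011],[0,0,0],[0,0,0],[0,0,0],[0,0,0],[0,0,0],[0,0,0],[0,0,0]],"xyz":[[1.6,-2.1,20],[0,0,35],[0,0,35],[0,0,35],[0,0,30],[0,0,16],[0,0,8],[0,0,0]],"hand":[0,0,0,0,0,0,0,0]}'
for i in 1 2 3; do python3 -m crank '{"angular":[[0,0,0]],"xyz":[[0,0,0]],"hand":[0]}'|grep -E 'force|pos'; done
```

```text
clock: 19.68
tool_pos: [564.9, 3.6, 40.2]
tool_rot: [0.999, -0.041, 0.0, 0.0]
contact_force: [-0.0, 0.8, -0.2]
width: 87.9
tool_pos: [565.4, 3.8, 41.0]
contact_force: [1.0, 0.7, 0.6]
tool_pos: [565.2, 3.8, 40.9]
contact_force: [-0.4, -0.2, -0.6]
tool_pos: [564.9, 3.7, 40.6]
contact_force: [0.8, 0.7, -0.4]
```

```bash
python3 -m crank '{"angular":[[0,0,0],[0,0,0],[0,0,0],[0,0,0],[0,0,0],[0,0,0],[0,0,0]],"xyz":[[0,1.3,1],[0,0,0],[0,0,0],[0,0,0],[0,0,0],[0,0,0],[0,0,0]],"hand":[0,255,255,255,255,255,255]}' 25
python3 -m crank '{"angular":[[0,0,0],[0,0,0],[0,0,0],[0,0,0],[0,0,0],[0,0,0],[0,0,0]],"xyz":[[0,0,0],[0,0,-5],[0,0,-8],[0,0,-8],[0,0,-4],[0,0,0],[0,0,0]],"hand":[255,255,255,255,255,255,255]}'
for i in 1 2 3 4 5; do python3 -m crank '{"angular":[[0,0,0]],"xyz":[[0,0,0]],"hand":[255]}'|grep -E 'force|pos'; done
```

```text
clock: 20.92
tool_pos: [564.5, 2.6, 39.0]
tool_rot: [0.999, -0.041, 0.0, -0.0]
contact_force: [0.3, 1.3, -0.1]
width: 56.1
clock: 21.8
tool_pos: [564.4, 2.4, 63.9]
tool_rot: [0.999, -0.041, -0.0, 0.0]
contact_force: [0.4, -0.4, -1.9]
width: 56.1
tool_pos: [564.3, 2.5, 63.8]
contact_force: [-0.9, -0.6, -1.8]
tool_pos: [564.4, 2.5, 63.8]
contact_force: [0.7, -0.2, -2.3]
tool_pos: [564.4, 2.5, 63.9]
contact_force: [0.3, 0.8, -0.7]
tool_pos: [564.5, 2.5, 64.0]
contact_force: [-0.0, -0.4, -0.8]
tool_pos: [564.5, 2.4, 64.0]
contact_force: [1.0, 0.0, -1.7]
```

Mean force is about -1.6 N, so this tin is short and goes to the yellow lane, to be set at about (481,247) with yaw -9.3°.

```bash
python3 -m crank '{"angular":[[0,0,0.04],[0,0,0.04],[0,0,0],[0,0,0],[0,0,0],[0,0,0],[0,0,0],[0,0,0]],"xyz":[[0,0,0],[0,0,0],[-13,-25,0],[-21,-40,0],[-24,-45,0],[-24,-45,0],[-21,-40,0],[-13,-25,0]],"hand":[255,255,255,255,255,255,255,255]}'
python3 -m crank '{"angular":[[0,0,0],[0,0,0],[0,0,0],[0,0,0]],"xyz":[[-5,-8,0],[0,0,0],[0,0,0],[0,0,0]],"hand":[255,255,255,255]}'
python3 - <<'E'
from h import *
from cell import manip
delta(manip.observe(),[481.4,246.9,33],-9.3)
d=manip.get_image("wrist"); im=d["img"][:,:,::-1];cv2.imwrite("pics/w7.png",im); np.save("w7.npy",{k:v for k,v in d.items() if k!="img"},allow_pickle=True)
delta(manip.observe(),[481.4,246.9,33],-9.3)
cv2.imwrite("pics/c_w7.png",cv2.convertScaleAbs(cv2.resize(im[0:300,215:425],None,fx=2.6,fy=2,interpolation=cv2.INTER_CUBIC),alpha=1.3))
E
```

```text
clock: 23.42
tool_pos: [484.3, 240.9, 64.3]
tool_rot: [0.997, -0.08, 0.0, -0.0]
contact_force: [-0.0, -0.9, -1.6]
width: 56.0
clock: 23.92
tool_pos: [482.3, 245.5, 64.0]
tool_rot: [0.997, -0.082, 0.0, 0.0]
contact_force: [0.3, 0.6, -2.1]
width: 55.8
pos [482.3 245.5  64. ] turn [ 0.0005 -0.0002 -0.0012] | xyz old axes [-1.1 -1.3 31. ] | xyz after turn [-1.1 -1.2 31. ] | F [ 0.31  0.57 -2.08] w 55.8 t 23.93
pos [482.2 245.7  64. ] turn [ 0.0004 -0.0001 -0.0008] | xyz old axes [-1. -1. 31.] | xyz after turn [-1. -1. 31.] | F [ 0.22 -0.4  -1.83] w 55.8 t 23.98
```

View pics/c_w7.png

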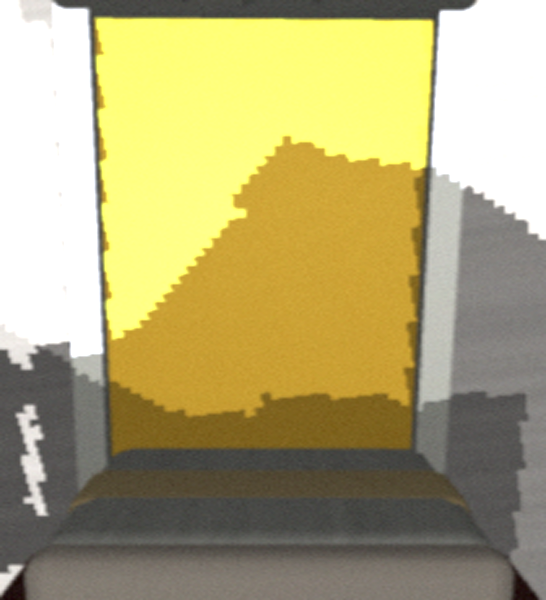

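```bash
python3 -W ignore - <<'E'
from h import *
d=np.load("w7.npy",allow_pickle=True).item()
f=lambda x,y:(x/2.6+215,y/2)
P=quad(d,[f(111,440),f(414,440),f(434,20),f(96,20)],6)
n=(P[0]+P[1])/2;s=(P[2]+P[3])/2;yaw=np.arctan2(*(s-n)[::-1]);print(n,s,np.degrees(yaw))
u=np.array([np.cos(yaw),np.sin(yaw)])
for z,a,b in [(37,f(121,450),f(420,450)),(113,f(24,560),f(510,560))]:
    A=ray(d,a,z)[:2];B=ray(d,b,z)[:2];m=(A+B)/2;print(z,A,B,"front mid",m,np.linalg.norm(A-B),"lat off (left+)",np.cross(u,m-s))
E
```

```text
pts [[509.5, 273.3], [499.3, 211.4], [600.0, 194.6], [610.1, 255.6]]
 sides [62.7, 102.2, 61.8, 102.2] angs [-99.4, -9.5, 80.6, 170.0] c [554.7 233.7]
[504.37183154 242.33603683] [605.08472656 225.07330342] -9.726288467364638
37 [512.82129937 266.36763276] [504.11173167 213.7291293 ] front mid [508.46651552 240.04838103] 53.35418086830403 lat off (left+) -1.5630106178361096
113 [514.30040832 266.8518937 ] [505.54016249 213.87973823] front mid [509.92028541 240.36581596] 53.69163027611436 lat off (left+) -1.0045362316999835
```

Tin is about 1.3 mm right of the yellow centre line, yaw about -9.5°. Correct and lower.

```bash
python3 -m crank '{"angular":[[0,0,0.003],[0,0,0],[0,0,0],[0,0,0],[0,0,0],[0,0,0]],"xyz":[[0,-1.3,0],[0,0,8],[0,0,10],[0,0,7],[0,0,2],[0,0,0]],"hand":[255,255,255,255,255,255]}'
python3 - <<'E'
from h import *
from cell import manip
d=manip.get_image("wrist"); im=d["img"][:,:,::-1]
cv2.imwrite("pics/c_w8.png",cv2.convertScaleAbs(cv2.resize(im[0:300,215:425],None,fx=2.6,fy=2,interpolation=cv2.INTER_CUBIC),alpha=1.6))
E
```

```text
clock: 24.72
tool_pos: [481.8, 248.2, 36.8]
tool_rot: [0.997, -0.082, -0.0, 0.0]
contact_force: [-0.2, 0.1, -1.5]
width: 55.8
```

View pics/c_w8.png

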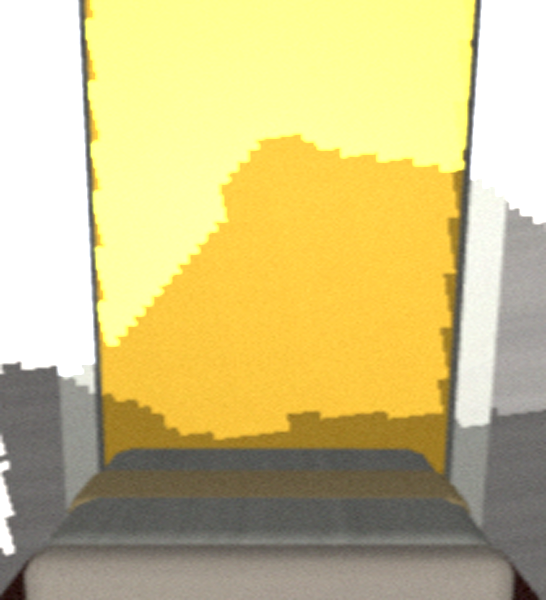

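About 1 mm left now; nudge right and lower in small steps (contact expected near z=33).

```bash
python3 -m crank '{"angular":[[0,0,0]],"xyz":[[0,0.8,1]],"hand":[255]}' |grep -E 'force|pos'; for i in 1 2; do python3 -m crank '{"angular":[[0,0,0]],"xyz":[[0,0,1]],"hand":[255]}' |grep -E 'force|pos'; done;  python3 -m crank '{"angular":[[0,0,0]],"xyz":[[0,0,0]],"hand":[255]}' |grep -E 'force|pos'
```

```text
tool_pos: [482.0, 247.6, 36.3]
contact_force: [0.9, 0.2, -1.2]
tool_pos: [481.9, 247.4, 35.2]
contact_force: [-0.2, -0.2, -2.1]
tool_pos: [481.8, 247.4, 34.1]
contact_force: [0.9, -0.4, -1.4]
tool_pos: [481.7, 247.4, 34.0]
contact_force: [-0.0, 0.2, -1.1]
```

```bash
for i in 1 2; do python3 -m crank '{"angular":[[0,0,0]],"xyz":[[0,0,0.4]],"hand":[255]}' |grep -E 'force|pos'; done
```

```text
tool_pos: [481.8, 247.5, 33.7]
contact_force: [-0.7, 0.4, -2.3]
tool_pos: [481.8, 247.4, 33.2]
contact_force: [0.2, 0.7, -1.7]
```

```bash
python3 -m crank '{"angular":[[0,0,0]],"xyz":[[0,0,0.3]],"hand":[255]}' |grep -E 'force|pos';python3 -m crank '{"angular":[[0,0,0]],"xyz":[[0,0,0]],"hand":[255]}' |grep -E 'force|pos'
```

```text
tool_pos: [481.8, 247.4, 33.0]
contact_force: [-1.7, -0.7, 2.4]
tool_pos: [481.8, 247.4, 33.0]
contact_force: [1.2, 0.3, -0.4]
```

Light contact at z=33.0. Slide.

```bash
python3 -m crank '{"angular":[[0,0,0],[0,0,0],[0,0,0],[0,0,0],[0,0,0],[0,0,0]],"xyz":[[2,0,0.1],[4,0,0],[5,0,0],[4,0,0],[2,0,0],[0,0,0]],"hand":[255,255,255,255,255,255]}'
```

```text
clock: 26.52
tool_pos: [498.9, 244.7, 33.0]
tool_rot: [0.997, -0.082, 0.0, -0.0]
contact_force: [-2.4, 0.8, 5.3]
width: 55.7
```

```bash
python3 -m crank '{"angular":[[0,0,0],[0,0,0],[0,0,0],[0,0,0],[0,0,0],[0,0,0],[0,0,0],[0,0,0]],"xyz":[[3,0,0],[5,0,0],[6,0,0],[6,0,0],[6,0,0],[5,0,0],[3,0,0],[0,0,0]],"hand":[255,255,255,255,255,255,255,255]}'
python3 - <<'E'
from h import *
from cell import manip
delta(manip.observe(),[605-27.6,225.5+4.7,33],-9.5)
E
```

```text
clock: 27.52
tool_pos: [532.5, 239.2, 33.0]
tool_rot: [0.997, -0.082, 0.0, -0.0]
contact_force: [-1.9, 0.9, 4.3]
width: 55.7
pos [532.5 239.2  33. ] turn [-0.0003 -0.0004  0.0014] | xyz old axes [45.8  1.5  0.1] | xyz after turn [45.8  1.4  0. ] | F [-1.94  0.87  4.28] w 55.7 t 27.52
```

```bash
python3 -m crank '{"angular":[[0,0,0],[0,0,0],[0,0,0],[0,0,0],[0,0,0],[0,0,0],[0,0,0],[0,0,0]],"xyz":[[3,0.1,-0.1],[5,0.1,0],[6,0.1,0],[6,0.2,0],[6,0.1,0],[5,0.1,0],[3,0.1,0],[2,0,0]],"hand":[255,255,255,255,255,255,255,255]}'
```

```text
clock: 28.52
tool_pos: [567.5, 232.5, 33.0]
tool_rot: [0.997, -0.082, -0.0, 0.0]
contact_force: [-4.5, 0.3, 5.6]
width: 56.0
```

```bash
python3 -m crank '{"angular":[[0,0,0],[0,0,0],[0,0,0]],"xyz":[[2,0,0],[1.5,0,0],[1,0,0]],"hand":[255,255,255]}'|grep -E 'force|pos'
for i in 1 2; do python3 -m crank '{"angular":[[0,0,0]],"xyz":[[0.7,0,0]],"hand":[255]}'|grep -E 'force|pos';done
```

```text
tool_pos: [571.8, 231.8, 33.1]
contact_force: [-3.4, 0.9, 4.7]
tool_pos: [572.5, 231.7, 33.1]
contact_force: [-2.9, 1.3, 5.7]
tool_pos: [573.1, 231.6, 33.1]
contact_force: [-4.3, 0.4, 5.5]
```

```bash
for i in 1 2 3 4; do python3 -m crank '{"angular":[[0,0,0]],"xyz":[[0.5,0,-0.05]],"hand":[255]}'|grep -E 'force|pos';done
```

```text
tool_pos: [573.7, 231.4, 33.0]
contact_force: [-4.0, 0.1, 5.2]
tool_pos: [574.3, 231.3, 33.0]
contact_force: [-3.0, 0.8, 3.8]
tool_pos: [574.8, 231.2, 33.0]
contact_force: [-3.7, 0.0, 5.2]
tool_pos: [575.4, 231.0, 33.1]
contact_force: [-2.1, 1.2, 3.6]
```

```bash
for i in 1 2 3; do python3 -m crank '{"angular":[[0,0,0]],"xyz":[[0.5,0,0]],"hand":[255]}'|grep -E 'force|pos';done
```

```text
tool_pos: [575.9, 230.9, 33.1]
contact_force: [-1.2, 0.7, 2.6]
tool_pos: [576.4, 230.8, 33.1]
contact_force: [-2.4, 0.2, 2.5]
tool_pos: [576.8, 230.7, 33.1]
contact_force: [-2.4, 0.3, 3.2]
```

```bash
for i in 1 2 3; do python3 -m crank '{"angular":[[0,0,0]],"xyz":[[0.4,0,0]],"hand":[255]}'|grep -E 'force|pos';done
```

```text
tool_pos: [577.2, 230.7, 33.1]
contact_force: [-1.7, 0.4, 2.7]
tool_pos: [577.5, 230.6, 33.1]
contact_force: [-2.9, 0.4, 2.7]
tool_pos: [577.7, 230.6, 33.1]
contact_force: [-4.5, 0.4, 3.1]
```

```bash
for i in 1 2; do python3 -m crank '{"angular":[[0,0,0]],"xyz":[[0.4,0,0]],"hand":[255]}'|grep -E 'force|pos';done
```

```text
tool_pos: [577.7, 230.6, 33.1]
contact_force: [-6.1, -0.5, 5.3]
tool_pos: [577.7, 230.6, 33.1]
contact_force: [-7.3, -0.1, 5.6]
```

At the stop (577.7). Press a bit more and hold.

```bash
python3 -m crank '{"angular":[[0,0,0]],"xyz":[[0.5,0,-0.05]],"hand":[255]}'|grep -E 'force|pos'; python3 -m crank '{"angular":[[0,0,0]],"xyz":[[0,0,0]],"hand":[255]}'|grep -E 'force|pos'
```

```text
tool_pos: [577.8, 230.6, 33.1]
contact_force: [-8.7, -0.6, 7.5]
tool_pos: [577.7, 230.6, 33.1]
contact_force: [-7.6, 0.7, 6.5]
```

```bash
python3 -m crank '{"angular":[[0,0,0]],"xyz":[[0.5,0,-0.1]],"hand":[255]}'|grep -E 'force|pos'; python3 -m crank '{"angular":[[0,0,0]],"xyz":[[0,0,0]],"hand":[255]}'|grep -E 'force|pos'
```

```text
tool_pos: [577.8, 230.6, 33.1]
contact_force: [-10.7, 0.4, 7.0]
tool_pos: [577.7, 230.6, 33.1]
contact_force: [-8.6, -0.5, 6.6]
```

Good. Release and rise.

```bash
python3 -m crank '{"angular":[[0,0,0],[0,0,0],[0,0,0],[0,0,0],[0,0,0]],"xyz":[[0,0,0],[0,0,0],[0,0,0],[0,0,0],[0,0,0]],"hand":[0,0,0,0,0]}'
python3 -m crank '{"angular":[[0,0,0],[0,0,0],[0,0,0],[0,0,0],[0,0,0],[0,0,0],[0,0,0],[0,0,0]],"xyz":[[0,0,-10],[0,0,-25],[0,0,-40],[0,0,-40],[0,0,-40],[-20,0,-30],[-30,0,-10],[0,0,0]],"hand":[0,0,0,0,0,0,0,0]}'
python3 - <<'E'
from h import *
from cell import manip
d=manip.get_image("wrist"); cv2.imwrite("pics/w9.png",d["img"][:,:,::-1])
for n in("top","scene"):
  d=manip.get_image(n); cv2.imwrite(f"pics/{n}2.png",d["img"][:,:,::-1])
E
```

```text
clock: 31.78
tool_pos: [579.8, 230.3, 33.3]
tool_rot: [0.997, -0.082, 0.0, -0.0]
contact_force: [-0.1, -0.0, 0.6]
width: 88.0
clock: 32.78
tool_pos: [529.2, 239.8, 230.6]
tool_rot: [0.997, -0.081, 0.001, -0.001]
contact_force: [-0.0, 0.1, -0.1]
width: 87.5
```

View pics/w9.png

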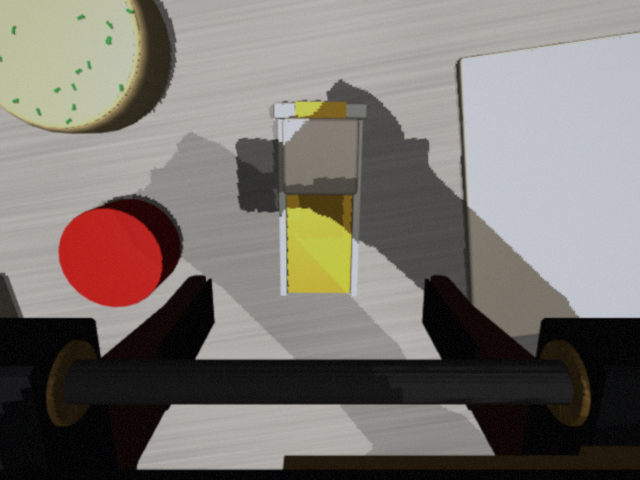

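View pics/scene2.png

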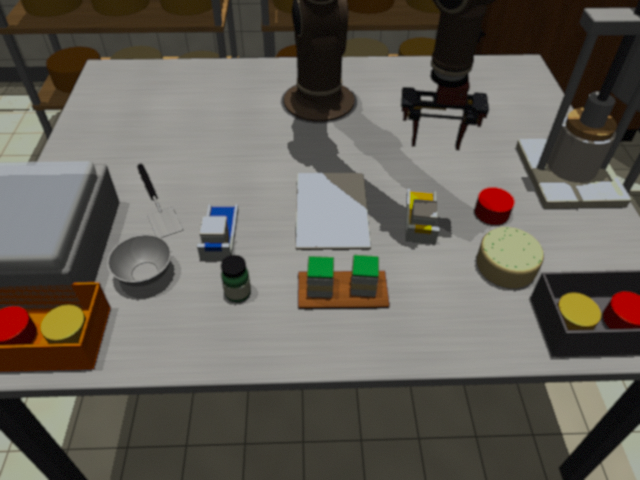

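```bash
python3 - <<'E'
import cv2
im=cv2.imread("pics/top1.png"); b=cv2.imread("pics/scene2.png")
c=cv2.resize(b[170:270,180:270],None,fx=4,fy=4,interpolation=cv2.INTER_CUBIC)
e=cv2.resize(b[170:270,380:470],None,fx=4,fy=4,interpolation=cv2.INTER_CUBIC)
cv2.imwrite("pics/c_s2.png",cv2.hconcat([c,e]))
E
```

```text
(no output)
```

View pics/c_s2.png

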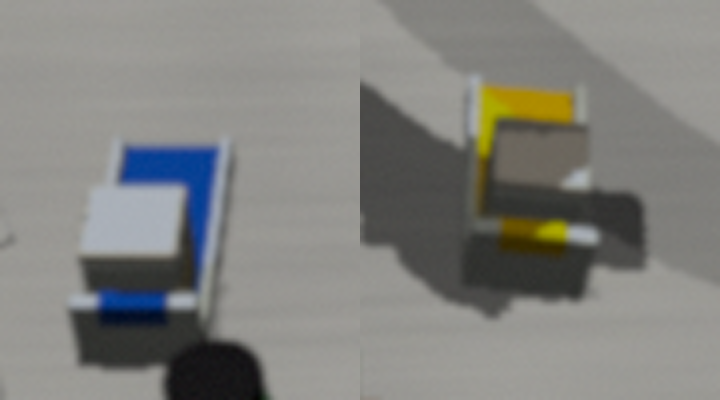

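Both tins stand upright between the walls and against their stops. The board is empty, the green-lidded tins, jar, bowl and cheeses are where they were, and the gripper is clear.

```bash
python3 -m crank '{"angular":[[0,0,0],[0,0,0],[0,0,0],[0,0,0]],"xyz":[[0,0,0],[0,0,0],[0,0,0],[0,0,0]],"hand":[0,0,0,0]}'; python3 -c "
from cell import manip; print(manip.sign_off())"
```

```text
clock: 33.42
tool_pos: [530.4, 238.5, 228.1]
tool_rot: [0.997, -0.082, -0.0, 0.0]
contact_force: [-0.8, -0.1, 0.1]
width: 87.7
the job is handed in; nothing more can be done
None
```

Both tins are graded and home in their lanes, and the job was handed in at about 33 s of the 72 s allowed.

- **Near tin:** it weighed about 3.6 N, so it is full. I set it in the blue lane mouth, slid it along the deck and pressed it against the stop. The wrist read 9–10 N, part of which was deck friction.
- **Far tin:** it weighed about 1.6 N, so it is short. It went into the yellow lane the same way, with 8.6–10.7 N at the wrist.

**Last checks:** the final pictures show both tins upright between the walls and against their stops. The board is empty, the green-lidded tins and the other items look unmoved, and the gripper is open and clear.

**Less exact points:**
- The near tin weighed a little under what a full tin should (about 0.37 kg against 0.39 to 0.45 kg). That is within sensor noise and far from short.
- When I set the near tin down, contact was stiff. The downward press rose for a moment to about 16–17 N before I backed off, still under the 20 N limit.
- The force on each stop is not measured separately. Taking off friction, I estimate 6–8 N on each.

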